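# Put away the stacked bench blocks

### The job

Take the stack of metal blocks on the repair bench apart and set each block the same way up, flat and centred, in the wooden tray of its own shape and size: the square bench block (its sides in line with the tray's), the brass disc in the larger round tray, the hexagonal anvil in the hexagonal tray and the small round stake in the smaller round tray. Set them down, do not drop or topple any, and leave the oil bottle and the screw jar where they stand.

Things in the scene. Friction and masses are not known exactly. Their poses are not given: they have to be found in the camera images.
- bench_block: Bench block: plain bright steel square slab 60 x 60 x 24 mm, about 0.66 kg, at the bottom of the stack, lying flat on the bench. Origin: centre of its underside, z up, x and y along its sides.
- brass_disc: Brass disc: round solid block, diameter 50 mm, 24 mm high, about 0.38 kg, second from the bottom, on the bench block (up to about 4 mm off its centre). Origin: centre of its underside, z up.
- hex_anvil: Hexagonal anvil: dark steel regular hexagon block, 36 mm across flats, 24 mm high, about 0.2 kg, on the brass disc. Origin: centre of its underside, z up; its flats face along its x axis and every 60 degrees from it.
- stake: Stake: small bright steel cylinder, diameter 24 mm, 30 mm high, about 0.1 kg, on top of the hexagonal anvil; a dark dot on its top face. Origin: centre of its underside, z up.
- square_tray: Square tray, outside 92 x 92 mm, inside 80 x 80 mm, the place of the bench block. Light wood floor, browner wooden rim, screwed to the bench (does not move). Floor 4 mm thick; a 6 mm wide rim stands 4 mm above the floor, its top 8 mm above the bench. Origin: centre of its underside, z up, x and y along its sides.
- big_round_tray: Larger round tray, outside diameter 82 mm, inside 70 mm, the place of the brass disc. Light wood floor, browner wooden rim, screwed to the bench (does not move). Floor 4 mm thick; a 6 mm wide rim stands 4 mm above the floor, its top 8 mm above the bench. Origin: centre of its underside, z up.
- hex_tray: Hexagonal tray, 68 mm across flats outside, 56 mm inside, the place of the hexagonal anvil. Light wood floor, browner wooden rim, screwed to the bench (does not move). Floor 4 mm thick; a 6 mm wide rim stands 4 mm above the floor, its top 8 mm above the bench. Origin: centre of its underside, z up; its flats face along its x axis and every 60 degrees from it.
- small_round_tray: Smaller round tray, outside diameter 56 mm, inside 44 mm, the place of the stake. Light wood floor, browner wooden rim, screwed to the bench (does not move). Floor 4 mm thick; a 6 mm wide rim stands 4 mm above the floor, its top 8 mm above the bench. Origin: centre of its underside, z up.
- oil_bottle: Small amber glass oil bottle, 28 mm diameter, 58 mm high, loose, standing on the bench among the trays; leave it where it is. Origin: centre of its underside, z up.
- screw_jar: Small pale glass screw jar with a flat metal lid, 38 mm diameter, 42 mm high, loose, standing on the bench among the trays; leave it where it is. Origin: centre of its underside, z up.
Not all that is in view belongs to the job. Leave any purple look-alike of the hex_anvil alone. Several things have the shape of the brass_disc; the one meant has the colours described above.

How it is judged (in metres and radians):
At the end, for the whole second after the job is handed in: Each block rests released in its own tray: centres within 12 mm, underside 1.5 to 6.5 mm above the tray's underside (on its floor, not the rim), upright within 0.05 rad; the bench block's sides within 0.26 rad of the square tray's, any quarter turn (horizontal distance between stake and small_round_tray below 0.012 m and z of stake in the frame of small_round_tray between 0.0015 and 0.0065 m and angle between each of stake, hex_anvil, brass_disc, bench_block's own z axis and vertical below 0.05 rad and linear speed of each of stake, hex_anvil, brass_disc, bench_block below 0.02 m/s and contact force between the fingers and stake below 0.05 N and horizontal distance between hex_anvil and hex_tray below 0.012 m and z of hex_anvil in the frame of hex_tray between 0.0015 and 0.0065 m and contact force between the fingers and hex_anvil below 0.05 N and horizontal distance between brass_disc and big_round_tray below 0.012 m and z of brass_disc in the frame of big_round_tray between 0.0015 and 0.0065 m and contact force between the fingers and brass_disc below 0.05 N and horizontal distance between bench_block and square_tray below 0.012 m and z of bench_block in the frame of square_tray between 0.0015 and 0.0065 m and contact force between the fingers and bench_block below 0.05 N and (angle between the x axis of bench_block and the x axis of square_tray, either way round below 0.26 rad or angle between the x axis of bench_block and the y axis of square_tray, either way round below 0.26 rad)); the robot touches nothing.
It fails at once if a block is dropped: it falls free of the fingers faster than 0.7 m/s (about a 25 mm fall) ((contact force between the fingers and stake below 0.05 N and linear speed of stake above 0.7 m/s) or (contact force between the fingers and hex_anvil below 0.05 N and linear speed of hex_anvil above 0.7 m/s) or (contact force between the fingers and brass_disc below 0.05 N and linear speed of brass_disc above 0.7 m/s) or (contact force between the fingers and bench_block below 0.05 N and linear speed of bench_block above 0.7 m/s)).
It fails at once if the oil bottle is shifted by more than 25 mm (distance of oil_bottle from where it was at the start of the episode above 0.025 m).
It fails at once if the screw jar is shifted by more than 25 mm (distance of screw_jar from where it was at the start of the episode above 0.025 m).
It also fails if it takes over 120 s, if anything falls off the work surface, if the arm or the gripper's body presses on something with over 40 N, if the wrist force passes 120 N, or if a joint passes its speed limit or range.

### The arm

A 6-joint arm with a two-finger parallel gripper is mounted at the origin on the work surface. World frame = base frame: x ahead of the robot, y to its left, z up, the work surface at z = 0. Lengths are in mm, angles in rad, forces in N, time in s.
With the tool pointing down it reaches from about 350 to 725 mm from the base axis. Payload 6 kg.
Tool frame: the origin (TCP) lies where the fingers leave the gripper's body, on its centre line; the fingertips stand 73 mm ahead of it and the grasp point (between the pads) lies 54 mm ahead of it (env.pinch_z is the distance from the TCP to the grasp point, in mm); z points along the fingers, y is the line along which they close (so a half turn about z gives the same grasp; the last joint's range is limited). The gripper opens to 85 mm and grips with 20 to 120 N. Pads are 22 mm wide; open, the fingers measure 114 mm over their backs; the gripper's body (76 mm by 85 mm) begins 54 mm behind the grasp point. The pads swing forward as they close: fully open they stand 13 mm farther back than shut.
Start: joints at [-0.809, 0.04, 0.085, 0, -1.615, -0.334], TCP at [248.933, -545.907, 303.861] pointing down, gripper open.
Joint ranges: [-2.56, 2.56], [-1.29, 2.01], [-1.08, 1.49], [-3.29, 1.98], [-2.81, -0.18], [-2.99, 2.99]. Speed limits (rad/s): [2.57, 2.57, 3.01, 3.14, 3.14, 3.14].

### API

Orientations are given as a unit quaternion [x, y, z, w].
In Python, from cell import monitor, cams, close_job, env gives the robot as it stands.
- The arm moves only by the shell command python3 -m creep 'ROWS' [FORCE]. ROWS is a JSON object of lists of equal length, an entry for each row: "travel": the shift along the world's x, y, z in cm, a list of three; "delta_rot": the turn, a rotation vector about the world's x, y, z in rad, a list of three; "fingers": the opening, from -1 (shut) to 1 (fully open). In form: {"travel": [[dx, dy, dz], ...], "delta_rot": [[rx, ry, rz], ...], "fingers": [fingers, ...]}. A call has 1 to 10 rows; each row is the pose to reach, as a shift and turn from the pose commanded when the call began; what a row does not reach only later rows make up. A row lasts 1/12 s, in which the tool goes at most 41.7 mm and 7.16 degrees, less where a joint would pass 70% of its speed; a pose out of reach is approached as far as the arm can. A call with a gripper value outside its range is refused whole. The fingers move at their own pace and stop on an object; FORCE is the grip in N (left out, the last holds). Time passes only in rows, so rows that repeat a pose let the fingers close. It gives the time, the measured TCP pose, the force, the opening and the grip force at its end, in the units of the state.
- monitor.state(): the state, without advancing time (a new reading comes with each control period).
- cams.capture(name): name is "scene" or "top" or "wrist"; returns a dict with "pixels" (384x512x3 uint8, red, green, blue), "fx", "fy", "cx", "cy" (pixels), "R" (3x3) and "t" (3): a world point X has camera coordinates R X + t. Camera axes: x right, y down, z forward; pixel columns grow to the right and rows downward; lengths in mm; the calibration is good to about 2 mm. A picture is of the moment at which its call begins. There is no depth.
- close_job(): hands the job in; it is judged then, once.
The state is a dict: "time_s": time; "q": joint angles; "qvel": joint speeds; "effort": joint torques, N m; "eef_pos": TCP position; "tool_rot": TCP orientation; "force": force on the tool from outside, world axes, zero at the start; "moment": the same for the moment, N m; "opening": finger opening in mm; "gripper_force": force on a finger pad.
Only numpy, scipy, OpenCV 4.12 (cv2) and the standard library are available. Lean on these libraries where they do the work, as an engineer would, in place of code of your own. Each camera call takes 0.05 s, during which the arm holds its last target. There are 200 camera calls.

## Working session

There is one attempt and no reset: what is moved stays moved. The work goes in short steps, Python scripts to look and compute and a shell command to move; the robot and the scene stay as the last step left them, time stands still between calls to the robot, and variables do not carry over. Pictures are saved under pics/ and viewed, at most 14 in all, crops included, and the job is handed in when it is done.

```bash
mkdir -p pics; ls
python3 - <<'E'
from cell import monitor,cams,env
import cv2,numpy as np
s=monitor.state(); print(s); print(env.pinch_z)
for n in("top","scene"):
    c=cams.capture(n); cv2.imwrite(f"pics/{n}0.png",cv2.resize(c["pixels"][:,:,::-1],(800,600),interpolation=cv2.INTER_CUBIC))
    print(n,c["fx"],c["cx"],c["cy"],np.round(c["R"],3).tolist(),np.round(c["t"],1))
E
```

```text
pics
{'time_s': 0.0, 'q': array([-8.09291591e-01,  4.08307027e-02,  8.37887368e-02, -4.74113241e-04,
       -1.61549141e+00, -3.33718854e-01]), 'qvel': array([ 0.00064707,  0.00051961, -0.00114378, -0.00212498, -0.00010659,
        0.000742  ]), 'effort': array([-4.26768584e-04, -3.68207574e+01,  3.47409117e+01,  6.93218708e+00,
       -5.42583904e-03, -7.47180366e-05]), 'eef_pos': array([ 248.92647624, -545.70512029,  302.85384291]), 'tool_rot': array([-2.12275790e-01,  9.77209383e-01,  8.64823871e-04, -2.49998521e-04]), 'force': array([ 0.49704646, -0.53808267,  0.37768769]), 'moment': array([ 0.0098528 ,  0.00529723, -0.00621004]), 'gripper_force': 0.0, 'opening': 85.26991187997862}
53.900000000000006
top 355.89854745524696 254.97651113336335 187.93785784052372 [[0.006, -1.0, -0.013], [-0.99, -0.005, -0.142], [0.142, 0.014, -0.99]] [   4.5  580.1 1081.6]
scene 354.31263802184054 262.1715038281928 192.59965771594992 [[0.838, 0.546, -0.003], [0.274, -0.425, -0.863], [-0.472, 0.722, -0.505]] [-475.8  -62.9 1230.6]
```

View pics/top0.png

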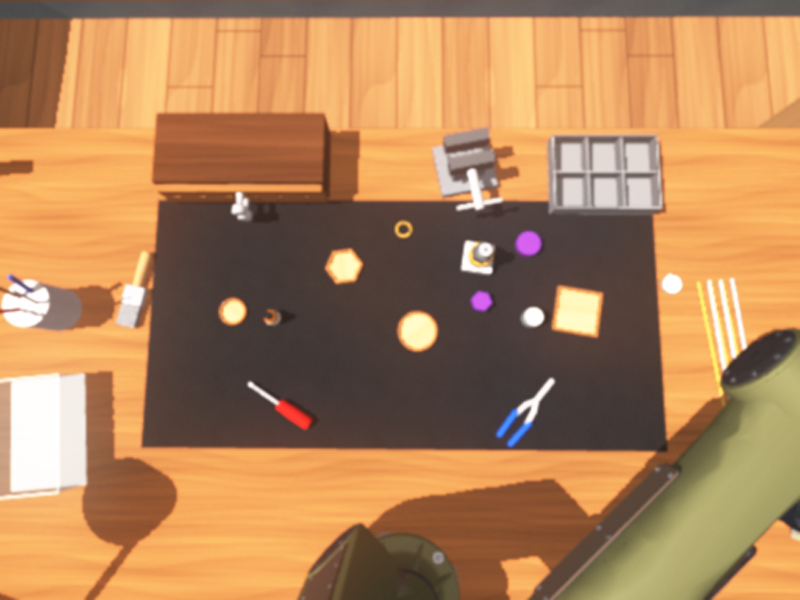

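View pics/scene0.png

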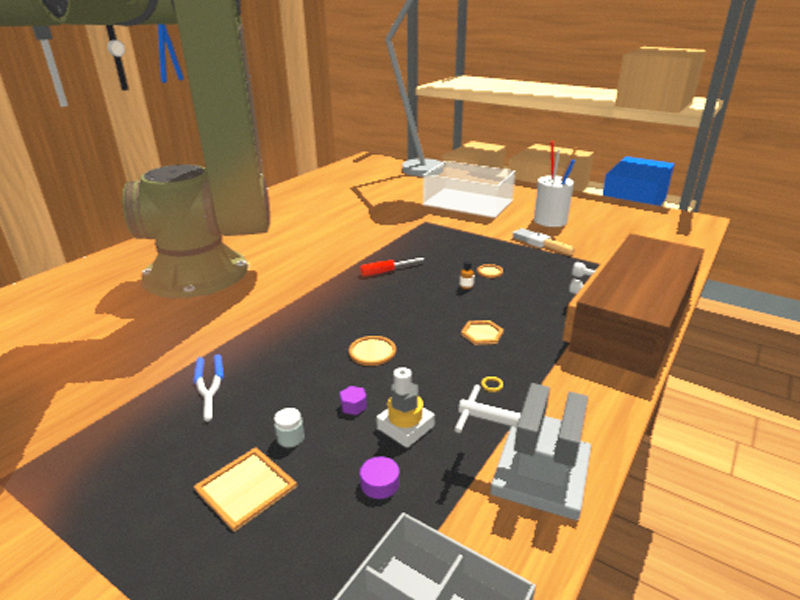

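The top view (800x600) shows the stack at (478,257), with the square tray at (577,311), the big round tray at (417,331), the hex tray at (344,266) and the small round tray at (232,311). The jar is at (532,317) and the bottle at (272,317).

Things that could be mistaken for the blocks:
- **Hex:** a purple hexagon at (481,301), against the dark hexagon in the stack.
- **Disc:** a purple disc at (528,243) and a brass ring at (403,229), against the brass disc in the stack.
- **Stake:** the white round thing at (672,284) and the jar lid.

I choose the four in the stack, bright, brass, dark and bright.

```bash
cat > h.py <<'E'
import cv2,numpy as np
from cell import monitor,cams,env
def ray(c,u,v,z):
    R=np.array(c["R"]);t=np.array(c["t"]);o=-R.T@t
    d=R.T@np.array([(u-c["cx"])/c["fx"],(v-c["cy"])/c["fy"],1.])
    return (o+d*(z-o[2])/d[2])
def proj(c,X):
    p=np.array(c["R"])@np.array(X,float)+np.array(c["t"]); return c["fx"]*p[0]/p[2]+c["cx"],c["fy"]*p[1]/p[2]+c["cy"]
def blobs(m,amin=30):
    cs,_=cv2.findContours(m.astype(np.uint8),cv2.RETR_EXTERNAL,cv2.CHAIN_APPROX_NONE)
    return [k for k in cs if cv2.contourArea(k)>amin]
def cen(k):
    m=cv2.moments(k); return m["m10"]/m["m00"],m["m01"]/m["m00"]
def wood(px):
    h=cv2.cvtColor(px,cv2.COLOR_RGB2HSV); return (h[...,0]<25)&(h[...,1]>60)&(h[...,2]>110)
def yaw():
    from scipy.spatial.transform import Rotation as Ro
    return Ro.from_quat(monitor.state()["tool_rot"]).as_matrix()
E
python3 - <<'E'
from h import *
c=cams.capture("top");px=c["pixels"]
w=wood(px); w[:132]=0;w[282:]=0;w[:,:105]=0;w[:,415:]=0
for k in blobs(w):
    u,v=cen(k);r=cv2.minAreaRect(k); print((round(u*1.5625),round(v*1.5625)),ray(c,u,v,7).round(1)[:2],cv2.contourArea(k),r[1],r[2])
for n,u,v,z in(("stack",478,257,24),("stake",485,249,102),("jar",532,317,42),("bottle",272,317,58),("phex",481,301,24),("pdisc",528,243,24),("vice",478,205,60)):
    print(n,ray(c,u/1.5625,v/1.5625,z).round(1))
print(yaw().round(2)); c=cams.capture("wrist");print(c["fx"],c["cx"],c["cy"]);R=np.array(c["R"]);print((-R.T@c["t"]).round(1),R.round(2))
E
```

```text
(293, 414) [337.5 219.7] 212.5 (25.51620864868164, 9.707253456115723) 33.6900634765625
(417, 330) [508.6 -30.6] 552.5 (27.0, 26.0) 90.0
(271, 317) [534.1 271.3] 51.5 (9.0, 10.0) 90.0
(232, 311) [547.2 354.8] 253.5 (18.0, 18.0) 90.0
(577, 311) [ 551.3 -360.7] 922.0 (32.386600494384766, 30.90700912475586) 9.462322235107422
(343, 265) [644.4 124.4] 418.0 (22.687061309814453, 25.153043746948242) 80.53767395019531
(479, 258) [ 661.3 -159.8] 68.0 (16.18039894104004, 14.487102508544922) 41.18592834472656
(403, 229) [ 7.242e+02 -4.000e-01] 106.5 (11.0, 12.0) 90.0
stack [ 659.9 -156.1   24. ]
stake [ 659.1 -159.6  102. ]
jar [ 534.1 -259.9   42. ]
bottle [529.8 257.8  58. ]
phex [ 568.2 -161.    24. ]
pdisc [ 689.9 -260.    24. ]
vice [ 759.8 -152.9   60. ]
[[-0.91 -0.41 -0.  ]
 [-0.41  0.91  0.  ]
 [ 0.    0.   -1.  ]]
280.9417521075299 258.93257892185335 193.10966240454707
[ 187.4 -574.5  373.6] [[-0.42  0.91  0.  ]
 [ 0.88  0.4   0.27]
 [ 0.24  0.11 -0.96]]
```

```bash
python3 -m creep '{"travel":[[4,4,0.5],[8,8,0.5],[12,12,0.5],[15,15,0.5],[18,18,0.5],[22,22,0.5],[25,25,0.5],[28,28,0.5],[31,31,0.5],[34,34,0.5]],"delta_rot":[[0,0,-0.1],[0,0,-0.2],[0,0,-0.3],[0,0,-0.42],[0,0,-0.42],[0,0,-0.42],[0,0,-0.42],[0,0,-0.42],[0,0,-0.42],[0,0,-0.42]],"fingers":[1,1,1,1,1,1,1,1,1,1]}'
python3 -m creep '{"travel":[[2,2,1.5],[3.6,4.5,1.5],[3.6,4.5,1.5],[3.6,4.5,1.5],[3.6,4.5,1.5]],"delta_rot":[[0,0,0],[0,0,0],[0,0,0],[0,0,0],[0,0,0]],"fingers":[1,1,1,1,1]}'
cat > look.py <<'E'
from h import *
import sys
c=cams.capture("wrist"); np.save("w.npy",c,allow_pickle=True)
cv2.imwrite(f"pics/{sys.argv[1]}.png",cv2.resize(c["pixels"][:,:,::-1],(800,600),interpolation=cv2.INTER_CUBIC))
s=monitor.state();print(s["time_s"],s["eef_pos"].round(1),s["q"].round(2),yaw()[:,0].round(3))
E
python3 look.py w1
```

```text
time_s: 1.03
eef_pos: [542.6, -251.5, 308.9]
tool_rot: [-0.004, 1.0, 0.0, 0.0]
force: [-0.0, -1.3, 0.3]
opening: 85.7
gripper_force: 0.0
time_s: 1.45
eef_pos: [577.4, -208.4, 323.5]
tool_rot: [-0.004, 1.0, 0.0, -0.0]
force: [-0.7, -0.3, 0.8]
opening: 85.7
gripper_force: 0.0
1.5 [ 577.1 -208.8  323.7] [-0.02  0.08  0.16  0.   -1.65 -1.54] [-1.    -0.007  0.001]
```

View pics/w1.png

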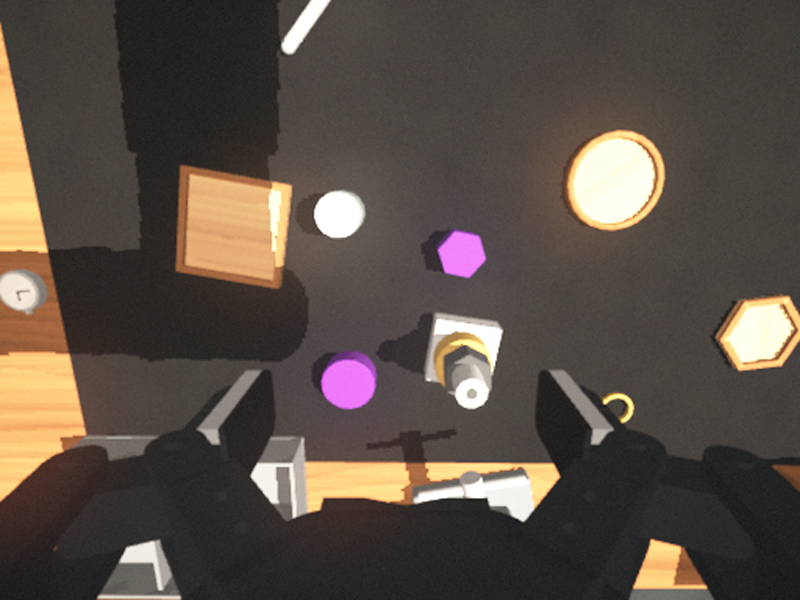

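The wrist view (800x600) shows the stack with the stake's dotted top at (472,392), the dark hex and brass disc under it, and the block's corners at (432,314) and (502,322). The purple hexagon at (461,254) and purple disc at (348,380) are the look-alikes. Next I measure the stack and trays, and take a close crop of the stack.

Run:
```python
from h import *
c=np.load("w.npy",allow_pickle=True).item();px=c["pixels"]
cv2.imwrite("pics/crop1.png",cv2.resize(px[190:270,255:345,::-1],(675,600),interpolation=cv2.INTER_CUBIC))
S=1.5625
print("stake",ray(c,472/S,392/S,102).round(1))
a,b,d=[ray(c,u/S,v/S,24) for u,v in((432,314),(502,322),(427,380))]
print(a.round(),b.round(),d.round(),(b+d)[:2]/2)
w=wood(px)
for k in blobs(w,100):
    u,v=cen(k); print((round(u*S),round(v*S)),ray(c,u,v,7).round(1)[:2],cv2.contourArea(k))
```

```text
stake [ 658.4 -158.7  102. ]
[ 623. -184.   24.] [ 630. -122.   24.] [ 686. -187.   24.] [ 657.99525321 -154.51733751]
(667, 568) [917.4  82.6] 950.5
(405, 478) [ 804.7 -205.9] 2720.5
(448, 351) [ 664.4 -167.2] 292.0
(760, 332) [642.8 123.4] 1943.0
(232, 226) [ 549.6 -359.7] 4679.5
(615, 180) [507.3 -30.8] 3160.0
(29, 321) [ 638.5 -555.8] 7585.0
```

View pics/crop1.png

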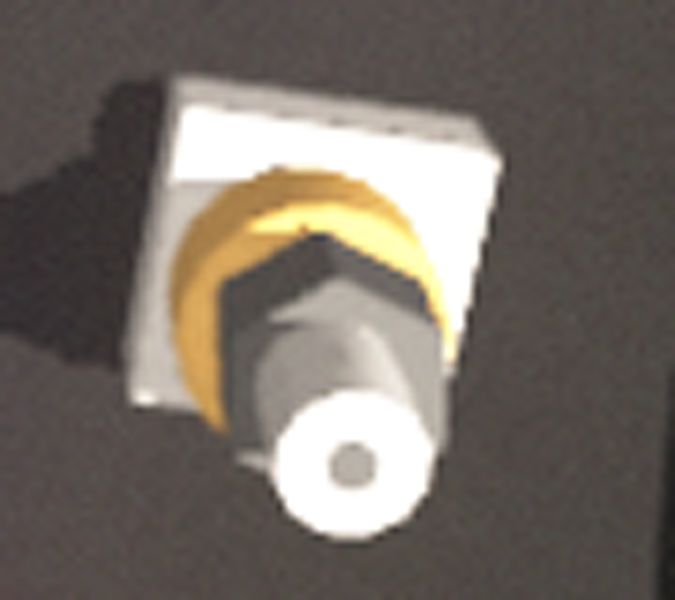

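The crop confirms the stack: bright square, brass disc, dark hex with flats facing about ±y, and the stake with its dot at crop (352,465).

```bash
python3 -m creep '{"travel":[[4,2.5,0],[8.1,5,0],[8.1,5,-3],[8.1,5,-6],[8.1,5,-9],[8.1,5,-12],[8.1,5,-14],[8.1,5,-14],[8.1,5,-14]],"delta_rot":[[0,0,0],[0,0,0],[0,0,0],[0,0,0],[0,0,0],[0,0,0],[0,0,0],[0,0,0],[0,0,0]],"fingers":[1,1,1,1,1,1,1,1,1]}'
python3 look.py w2
```

```text
time_s: 2.25
eef_pos: [657.7, -159.5, 183.3]
tool_rot: [-0.003, 1.0, -0.0, -0.001]
force: [0.4, 0.1, 1.2]
opening: 85.1
gripper_force: 0.0
2.3 [ 658.6 -159.5  185.6] [ 0.06  0.26  0.11  0.   -1.42 -1.62] [-1.    -0.007 -0.001]
```

View pics/w2.png

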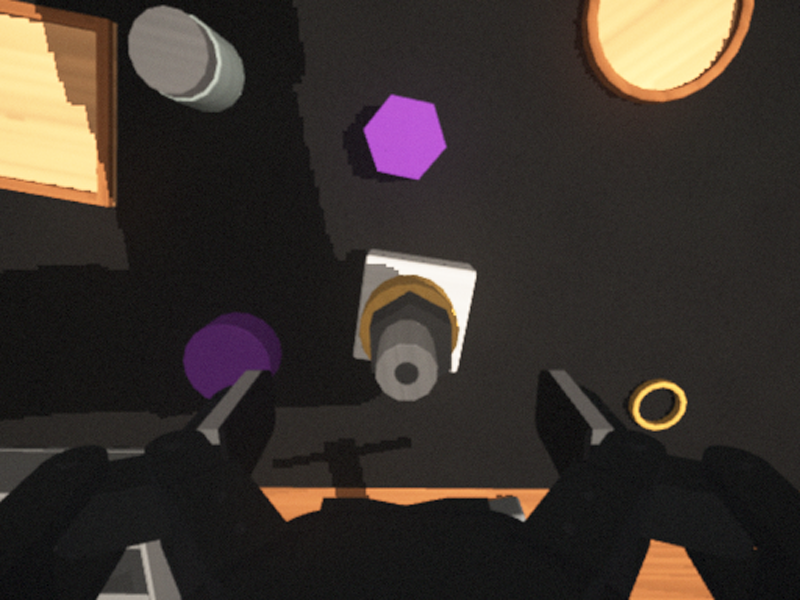

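Stake dot at (405,373), midway between the fingertips at (262,375) and (548,375). I check x, the hex and block angles, then descend.

```bash
python3 - <<'E'
from h import *
c=np.load("w.npy",allow_pickle=True).item();S=1.5625
print("stake",ray(c,405/S,373/S,102).round(1))
a,b,d=[ray(c,u/S,v/S,24) for u,v in((367,261),(476,271),(354,356))]
print((b-a).round(1),(d-a).round(1),(b+d)[:2]/2)
E
python3 -m creep '{"travel":[[0,0,-2],[0,0,-3.3],[0,0,-3.3],[0,0,-3.3],[0,0,-3.3],[0,0,-3.3],[0,0,-3.3],[0,0,-3.3],[0,0,-3.3]],"delta_rot":[[0,0,0],[0,0,0],[0,0,0],[0,0,0],[0,0,0],[0,0,0],[0,0,0],[0,0,0],[0,0,0]],"fingers":[1,1,0,-0.4,-1,-1,-1,-1,-1]}' 30
```

```text
stake [ 659.7 -159.8  102. ]
[ 4.9 58.   0. ] [54.1 -8.1  0. ] [ 660.59465386 -155.18124933]
time_s: 3.05
eef_pos: [658.9, -158.5, 152.2]
tool_rot: [-0.004, 1.0, -0.0, 0.001]
force: [0.0, 0.4, 3.8]
opening: 22.9
gripper_force: 29.7
```

```bash
python3 -m creep '{"travel":[[0,0,2],[0,0,5],[-0.7,3,6],[-1.4,6.5,6],[-2.2,10,6],[-3,13.5,6],[-3.7,17,6],[-4.5,20.5,6],[-5.2,24,6],[-6,27,6]],"delta_rot":[[0,0,0],[0,0,0],[0,0,0],[0,0,0],[0,0,0],[0,0,0],[0,0,0],[0,0,0],[0,0,0],[0,0,0]],"fingers":[-1,-1,-1,-1,-1,-1,-1,-1,-1,-1]}'
python3 -m creep '{"travel":[[-0.7,3.5,0],[-1.5,7,0],[-2.2,10.5,0],[-3,14,0],[-3.7,17.5,0],[-4.5,20.5,0],[-5,22.5,0],[-5,22.5,0],[-5,22.5,0]],"delta_rot":[[0,0,0],[0,0,0],[0,0,0],[0,0,0],[0,0,0],[0,0,0],[0,0,0],[0,0,0],[0,0,0]],"fingers":[-1,-1,-1,-1,-1,-1,-1,-1,-1]}'
python3 look.py w3
```

```text
time_s: 3.88
eef_pos: [597.6, 113.8, 210.4]
tool_rot: [-0.004, 1.0, 0.0, -0.0]
force: [0.7, -0.3, -0.6]
opening: 23.0
gripper_force: 29.7
time_s: 4.63
eef_pos: [547.8, 337.6, 210.0]
tool_rot: [-0.005, 1.0, -0.0, -0.001]
force: [0.4, -0.7, -0.7]
opening: 23.1
gripper_force: 29.7
4.6833 [548.2 336.7 210.3] [ 0.86  0.16  0.05 -0.   -1.46 -2.42] [-1.    -0.009  0.001]
```

View pics/w3.png

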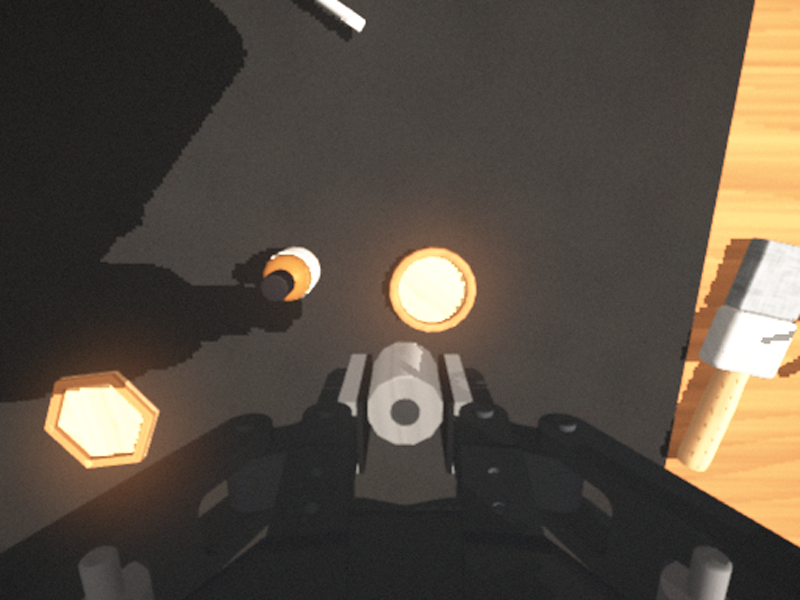

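The tray is centred at (433,289), the held stake's top at (405,411), the bottle at (290,275) and the hex tray at (103,418).

```bash
cat > trays.py <<'E'
from h import *
c=np.load("w.npy",allow_pickle=True).item();S=1.5625
for k in blobs(wood(c["pixels"]),300):
    u,v=cen(k); a=cv2.approxPolyDP(k,4,True)[:,0]
    P=np.array([ray(c,x,y,8)[:2] for x,y in a])
    print((round(u*S),round(v*S)),ray(c,u,v,7).round(1)[:2],cv2.contourArea(k))
    if len(P)<9:
        e=np.diff(np.vstack([P,P[:1]]),axis=0);print("  edge deg",np.degrees(np.arctan2(e[:,1],e[:,0])).round(),np.linalg.norm(e,axis=1).round())
E
python3 trays.py
python3 - <<'E'
from h import *
c=np.load("w.npy",allow_pickle=True).item();S=1.5625
print("stake",ray(c,405/S,411/S,160).round(1))
E
```

```text
(103, 426) [648.4 126.9] 4190.0
(291, 273) [537.5 265.1] 423.0
  edge deg [ -35.  106.   38.  -27.  101.  166. -112.] [17. 15.  9. 15. 11. 21. 21.]
(434, 294) [550.1 355.8] 3224.0
(750, 288) [544.3 558.5] 14649.5
stake [548.1 337.2 160. ]
```

```bash
python3 -m creep '{"travel":[[0.1,1.85,-2],[0.1,1.85,-5],[0.1,1.85,-8],[0.1,1.85,-10.5],[0.1,1.85,-11.5],[0.1,1.85,-12.2],[0.1,1.85,-12.4],[0.1,1.85,-12.5],[0.1,1.85,-12.55],[0.1,1.85,-12.55]],"delta_rot":[[0,0,0],[0,0,0],[0,0,0],[0,0,0],[0,0,0],[0,0,0],[0,0,0],[0,0,0],[0,0,0],[0,0,0]],"fingers":[-1,-1,-1,-1,-1,-1,-1,-1,-1,-1]}'
```

```text
time_s: 5.52
eef_pos: [550.1, 355.6, 87.1]
tool_rot: [-0.004, 1.0, 0.001, 0.001]
force: [0.7, 0.1, -1.5]
opening: 23.1
gripper_force: 29.7
```

```bash
python3 -m creep '{"travel":[[0,0,-0.05],[0,0,-0.1],[0,0,-0.15],[0,0,-0.15]],"delta_rot":[[0,0,0],[0,0,0],[0,0,0],[0,0,0]],"fingers":[-1,-1,-1,-1]}'
```

```text
time_s: 5.85
eef_pos: [549.6, 355.3, 84.2]
tool_rot: [-0.004, 1.0, 0.0, 0.0]
force: [-0.6, 0.5, -0.5]
opening: 23.0
gripper_force: 29.9
```

```bash
python3 -m creep '{"travel":[[0,0,-0.05],[0,0,-0.1],[0,0,-0.1]],"delta_rot":[[0,0,0],[0,0,0],[0,0,0]],"fingers":[-1,-1,-1]}'; python3 -m creep '{"travel":[[0,0,-0.05],[0,0,-0.1],[0,0,-0.1]],"delta_rot":[[0,0,0],[0,0,0],[0,0,0]],"fingers":[-1,-1,-1]}'
```

```text
time_s: 6.1
eef_pos: [549.7, 355.4, 84.2]
tool_rot: [-0.004, 1.0, 0.0, 0.0]
force: [-3.0, -1.8, 5.3]
opening: 22.8
gripper_force: 30.4
time_s: 6.35
eef_pos: [549.7, 355.4, 84.1]
tool_rot: [-0.004, 1.0, 0.0, 0.001]
force: [-4.3, -1.6, 10.3]
opening: 22.5
gripper_force: 30.8
```

Contact felt; I release and raise.

```bash
python3 -m creep '{"travel":[[0,0,0.1],[0,0,0.1],[0,0,0.1],[0,0,3],[0,0,6],[0,0,9],[0,0,12],[0,0,15],[0,0,15],[0,0,15]],"delta_rot":[[0,0,0],[0,0,0],[0,0,0],[0,0,0],[0,0,0],[0,0,0],[0,0,0],[0,0,0],[0,0,0],[0,0,0]],"fingers":[-0.2,0,0,0,0,0,0,1,1,1]}'
python3 look.py w4
```

```text
time_s: 7.18
eef_pos: [550.1, 355.6, 234.3]
tool_rot: [-0.004, 1.0, 0.002, 0.002]
force: [0.0, -0.7, -1.3]
opening: 77.0
gripper_force: 0.0
7.2333 [549.5 355.3 232. ] [ 0.88  0.19  0.11 -0.   -1.5  -2.44] [-1.    -0.008 -0.   ]
```

View pics/w4.png

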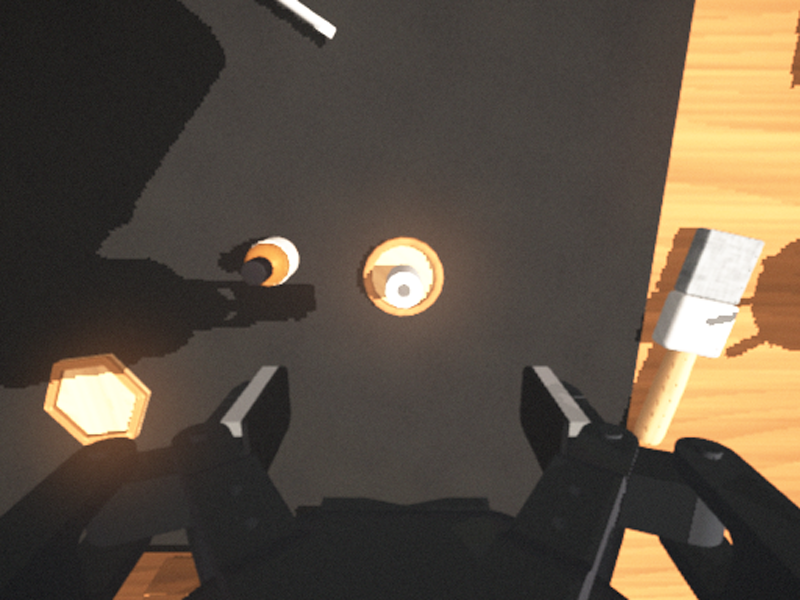

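Stake stands in its tray: dot at (404,291), tray centre (403,276). The bottle is undisturbed. Back to the stack.

```bash
python3 -m creep '{"travel":[[0.8,-3.5,0],[1.6,-7.5,0],[2.4,-11.5,0],[3.2,-15.5,0],[4,-19.5,0],[4.8,-23.5,0],[5.6,-27.5,0],[6.4,-31.5,0],[7.2,-35.5,0],[8,-39,0]],"delta_rot":[[0,0,0],[0,0,0],[0,0,0],[0,0,0],[0,0,0],[0,0,0],[0,0,0],[0,0,0],[0,0,0],[0,0,0]],"fingers":[1,1,1,1,1,1,1,1,1,1]}'
python3 -m creep '{"travel":[[0.8,-4,0],[1.6,-8,0],[2.6,-12,-1],[2.6,-12.4,-3],[2.6,-12.4,-4],[2.6,-12.4,-4],[2.6,-12.4,-4]],"delta_rot":[[0,0,0],[0,0,0],[0,0,0],[0,0,0],[0,0,0],[0,0,0],[0,0,0]],"fingers":[1,1,1,1,1,1,1]}'
python3 look.py w5
```

```text
time_s: 8.07
eef_pos: [629.0, -37.3, 229.9]
tool_rot: [-0.004, 1.0, -0.0, -0.001]
force: [0.2, 1.1, 0.4]
opening: 85.9
gripper_force: 0.0
time_s: 8.65
eef_pos: [655.0, -157.9, 190.4]
tool_rot: [-0.004, 1.0, 0.0, -0.002]
force: [-0.1, -0.2, 1.1]
opening: 85.4
gripper_force: 0.0
8.7 [ 655.5 -157.7  192.1] [ 0.06  0.25  0.11  0.   -1.43 -1.62] [-1.    -0.009  0.   ]
```

View pics/w5.png

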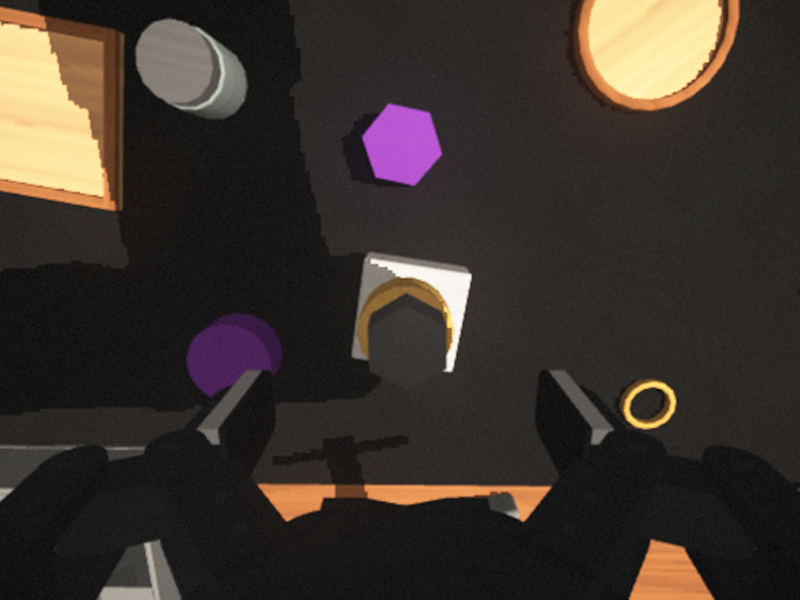

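The wrist view shows the dark hex with its bottom corner at (408,390) and left and right flats at x=369 and 447, so its flats face ±y. The brass disc and block are beneath it.

Run:
```python
from h import *
c=np.load("w.npy",allow_pickle=True).item();S=1.5625
for u,v in((369,347),(447,347),(408,390)):print(ray(c,u/S,v/S,72).round(1))
px=cv2.GaussianBlur(c["pixels"],(3,3),0)
for col in(245,250,256,261,266,272,278): print(col,px[180:254:2,col].sum(1)//3)
```

```text
[ 660.9 -174.6   72. ]
[ 660.6 -138.8   72. ]
[ 682.4 -156.5   72. ]
245 [114  82  76  81  97  98  98  94  61  45  43  44  50  53  53  53  52  52
  53  53  53  52  51  51  51  51  51  51  50  49  49  43  42  43  43  42
  43]
250 [ 79  77  85 100 103  99  80  50  47  45  48  54  55  54  53  54  54  53
  53  52  53  52  53  53  52  51  50  52  52  51  51  50  47  42  42  42
  40]
256 [76 79 95 99 90 54 47 47 48 55 56 56 55 55 55 55 55 54 53 52 52 51 52 52
 53 52 53 51 51 51 51 49 50 50 45 42 42]
261 [ 78  80 100  98  68  49  48  48  52  56  57  57  57  57  55  55  55  55
  54  54  54  55  53  52  51  52  51  52  53  52  52  52  51  49  50  44
  43]
266 [ 96  82  95 105 103  81  50  48  48  51  57  58  56  56  56  56  55  56
  55  54  54  53  53  53  53  54  53  51  52  52  53  52  52  48  46  46
  45]
272 [175 116 108 100 104 103  98  65  48  48  48  52  57  57  56  56  55  54
  57  54  53  55  54  54  53  53  54  54  53  51  52  51  47  46  45  45
  45]
278 [245 239 192 132 117 103 104 104  90  54  47  49  50  56  56  56  57  56
  57  54  55  54  53  54  52  52  52  53  52  52  48  46  46  44  45  46
  45]
```

```bash
python3 -m creep '{"travel":[[0.6,0.1,-2],[0.6,0.1,-5],[0.6,0.1,-6.4],[0.6,0.1,-6.4],[0.6,0.1,-6.4],[0.6,0.1,-6.4],[0.6,0.1,-6.4],[0.6,0.1,-6.4],[0.6,0.1,-6.4],[0.6,0.1,-6.4]],"delta_rot":[[0,0,0],[0,0,0],[0,0,0],[0,0,0],[0,0,0],[0,0,0],[0,0,0],[0,0,0],[0,0,0],[0,0,0]],"fingers":[1,1,0.6,0.2,0,-0.3,-1,-1,-1,-1]}' 40
```

```text
time_s: 9.53
eef_pos: [662.5, -157.8, 130.7]
tool_rot: [-0.004, 1.0, -0.0, 0.002]
force: [-0.4, 1.9, 5.7]
opening: 35.4
gripper_force: 41.1
```

```bash
python3 -m creep '{"travel":[[0,0,2],[0,0,5],[-0.3,3,6],[-0.6,7,6],[-0.9,11,6],[-1.2,15,6],[-1.5,19,6],[-1.8,23,6],[-1.8,26,6],[-1.8,28.1,6]],"delta_rot":[[0,0,0],[0,0,0],[0,0,0],[0,0,0],[0,0,0],[0,0,0],[0,0,0],[0,0,0],[0,0,0],[0,0,0]],"fingers":[-1,-1,-1,-1,-1,-1,-1,-1,-1,-1]}'
python3 -m creep '{"travel":[[0,0,0],[0,0,0],[0,0,0]],"delta_rot":[[0,0,0],[0,0,0],[0,0,0]],"fingers":[-1,-1,-1]}'
python3 look.py w6; python3 trays.py
```

```text
time_s: 10.37
eef_pos: [642.8, 126.2, 187.7]
tool_rot: [-0.005, 1.0, 0.0, -0.0]
force: [-0.4, -0.3, -2.2]
opening: 34.7
gripper_force: 40.6
time_s: 10.62
eef_pos: [643.4, 122.7, 187.6]
tool_rot: [-0.004, 1.0, -0.0, -0.0]
force: [-0.2, 0.8, -2.3]
opening: 34.9
gripper_force: 40.6
10.6667 [643.5 122.3 187.7] [ 0.49  0.2   0.05 -0.   -1.42 -2.06] [-1.    -0.007  0.001]
(584, 554) [828.7 250.2] 575.0
  edge deg [  11.   53. -139.] [ 33.  77. 104.]
(33, 489) [ 777.6 -126.3] 821.0
(408, 279) [631.5 124.1] 9119.5
(790, 140) [552.8 329.2] 424.0
  edge deg [ -16.   18.   47. -167.] [21. 10. 17. 42.]
(710, 93) [530.3 281.4] 966.5
(112, 57) [515.8 -29.5] 7264.0
  edge deg [  -4.   41.   80.  118.  159. -168.  -90.] [32. 29. 29. 28. 26. 22. 75.]
```

View pics/w6.png

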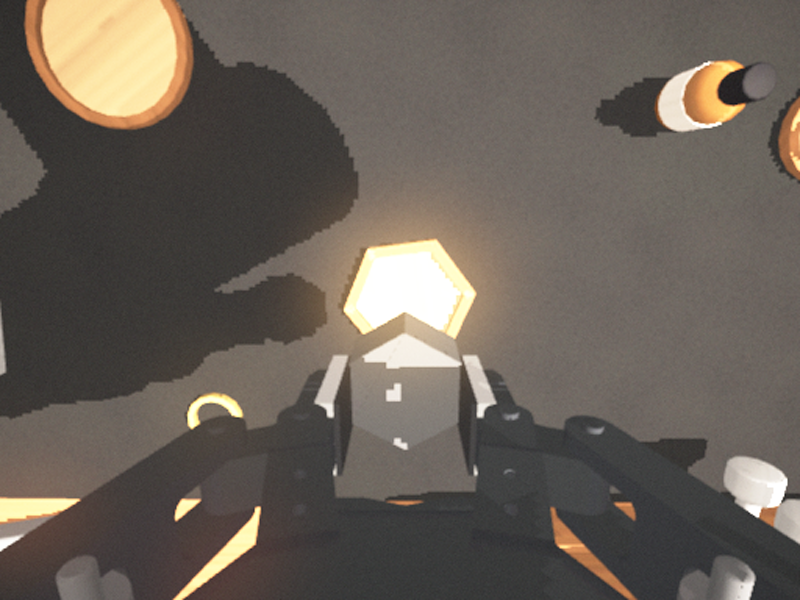

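The hex is held with its top face centred at (405,391). The tray's left and right corners are at (344,306) and (475,294).

Run:
```python
from h import *
c=np.load("w.npy",allow_pickle=True).item();S=1.5625
a,b,d,e=[ray(c,u/S,v/S,8) for u,v in((344,306),(475,294),(370,248),(437,239))]
print((a+b)/2,np.linalg.norm(b-a),np.linalg.norm(e-d)); print(ray(c,405.5/S,391/S,131))
# centre from near edge: outward apothem
print(((d+e)/2))
```

```text
[643.72820498 125.03795628   8.        ] 77.6802109234989 38.55344072675655
[640.3223233 122.5112372 131.       ]
[610.36511396 121.31756869   8.        ]
```

```bash
python3 -m creep '{"travel":[[0.2,0.25,-2],[0.2,0.25,-5],[0.2,0.25,-8],[0.2,0.25,-9],[0.2,0.25,-9.6],[0.2,0.25,-9.8],[0.2,0.25,-9.9],[0.2,0.25,-10],[0.2,0.25,-10],[0.2,0.25,-10]],"delta_rot":[[0,0,0],[0,0,0],[0,0,0],[0,0,0],[0,0,0],[0,0,0],[0,0,0],[0,0,0],[0,0,0],[0,0,0]],"fingers":[-1,-1,-1,-1,-1,-1,-1,-1,-1,-1]}'
python3 -m creep '{"travel":[[0,0,-0.05],[0,0,-0.1],[0,0,-0.15],[0,0,-0.15]],"delta_rot":[[0,0,0],[0,0,0],[0,0,0],[0,0,0]],"fingers":[-1,-1,-1,-1]}'
```

```text
time_s: 11.5
eef_pos: [646.0, 125.9, 89.2]
tool_rot: [-0.004, 1.0, 0.0, 0.001]
force: [-0.2, -0.7, -2.1]
opening: 34.9
gripper_force: 40.6
time_s: 11.83
eef_pos: [645.6, 125.8, 86.8]
tool_rot: [-0.004, 1.0, 0.0, 0.0]
force: [-1.7, -0.5, 1.3]
opening: 35.1
gripper_force: 40.9
```

```bash
python3 -m creep '{"travel":[[0,0,-0.05],[0,0,-0.1],[0,0,-0.1]],"delta_rot":[[0,0,0],[0,0,0],[0,0,0]],"fingers":[-1,-1,-1]}'
```

```text
time_s: 12.08
eef_pos: [645.7, 125.8, 86.8]
tool_rot: [-0.004, 1.0, 0.0, 0.0]
force: [-4.7, -0.4, 4.6]
opening: 35.2
gripper_force: 41.5
```

```bash
python3 -m creep '{"travel":[[0,0,0.1],[0,0,0.1],[0,0,0.1],[0,0,3],[0,0,6],[0,0,9],[0,0,12],[0,0,14],[0,0,14],[0,0,14]],"delta_rot":[[0,0,0],[0,0,0],[0,0,0],[0,0,0],[0,0,0],[0,0,0],[0,0,0],[0,0,0],[0,0,0],[0,0,0]],"fingers":[0.1,0.3,0.3,0.3,0.3,1,1,1,1,1]}'
python3 look.py w7
```

```text
time_s: 12.92
eef_pos: [646.0, 125.8, 227.0]
tool_rot: [-0.004, 1.0, 0.001, 0.001]
force: [0.4, 1.1, -0.6]
opening: 85.4
gripper_force: 0.0
12.9667 [645.4 125.8 225. ] [ 0.5   0.2   0.11 -0.   -1.49 -2.06] [-1.    -0.008  0.   ]
```

View pics/w7.png

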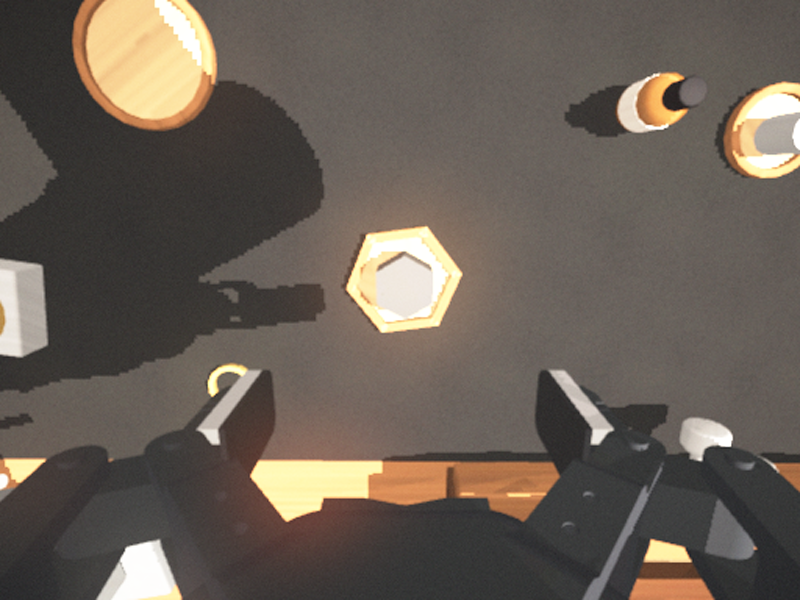

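The hex sits flat in its tray, top at (404,286) against tray centre (404,280). Back for the brass disc, measured by mask.

```bash
python3 -m creep '{"travel":[[0.2,-4,0],[0.4,-8,0],[0.6,-12,0],[0.8,-16,0],[1,-20,0],[1.2,-24,-1],[1.4,-27,-2],[1.5,-28.2,-3],[1.5,-28.2,-4.5],[1.5,-28.2,-4.5]],"delta_rot":[[0,0,0],[0,0,0],[0,0,0],[0,0,0],[0,0,0],[0,0,0],[0,0,0],[0,0,0],[0,0,0],[0,0,0]],"fingers":[1,1,1,1,1,1,1,1,1,1]}'
python3 -m creep '{"travel":[[0,0,0],[0,0,0]],"delta_rot":[[0,0,0],[0,0,0]],"fingers":[1,1]}'
python3 look.py w8
python3 - <<'E'
from h import *
c=np.load("w.npy",allow_pickle=True).item();S=1.5625
h=cv2.cvtColor(c["pixels"],cv2.COLOR_RGB2HSV)
m=(h[...,0]>14)&(h[...,0]<32)&(h[...,1]>90)&(h[...,2]>60); m[320:]=0
for k in blobs(m,150):
    r=cv2.boundingRect(k);print(r,cv2.contourArea(k),cen(k),ray(c,*cen(k),48).round(1), np.median(h[m&(cv2.drawContours(np.zeros(m.shape,np.uint8),[k],-1,1,-1)>0)],axis=0))
g=(h[...,1]<40)&(h[...,2]>110);g[300:]=0
for k in blobs(g,150):
    print("grey",cv2.boundingRect(k),cv2.approxPolyDP(k,4,True)[:,0].tolist())
cv2.imwrite("pics/crop2.png",cv2.resize(c["pixels"][140:260,190:350,::-1],(800,600),interpolation=cv2.INTER_CUBIC))
E
```

```text
time_s: 13.8
eef_pos: [658.7, -156.9, 174.4]
tool_rot: [-0.003, 1.0, 0.001, -0.004]
force: [0.4, 1.2, -0.7]
opening: 85.6
gripper_force: 0.0
time_s: 13.97
eef_pos: [660.6, -155.7, 180.4]
tool_rot: [-0.004, 1.0, -0.0, -0.0]
force: [-0.8, -0.1, 0.1]
opening: 85.3
gripper_force: 0.0
14.0167 [ 660.9 -155.6  181.1] [ 0.06  0.26  0.11  0.   -1.42 -1.62] [-1.    -0.009 -0.001]
(400, 240, 38, 35) 958.5 (418.6435402538689, 257.301860545992) [701. -28.  48.] [ 18. 153. 203.]
(224, 173, 65, 67) 3285.0 (256.2607813292745, 206.41060375443934) [ 659.5 -158.2   48. ] [ 17. 159. 146.]
(0, 4, 55, 115) 3783.0 (22.87902017798925, 68.40695215437484) [ 564.3 -314.6   48. ] [ 22.  97. 253.]
(380, 0, 89, 53) 939.5 (403.78073443320915, 13.014369345396487) [529.2 -65.2  48. ] [ 22.  97. 253.]
grey (225, 157, 76, 80) [[233, 157], [225, 198], [240, 175], [270, 174], [288, 198], [288, 219], [276, 234], [287, 236], [300, 170]]
grey (73, 0, 77, 59) [[77, 6], [74, 28], [87, 48], [105, 58], [147, 54], [146, 31], [118, 4], [83, 0]]
```

View pics/crop2.png

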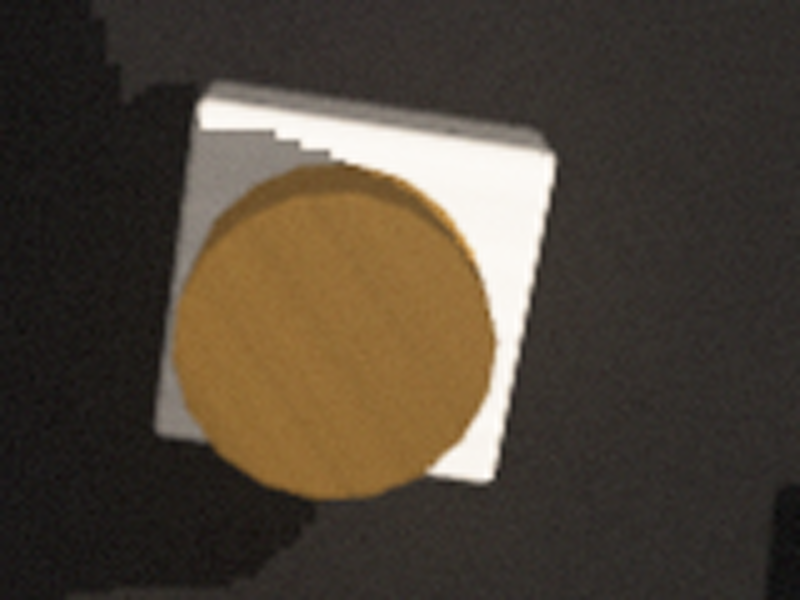

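The crop shows the brass disc's top centred at (335,345) and the block's top corners at (200,112), (555,152), (493,482) and (157,433).

Run:
```python
from h import *
c=np.load("w.npy",allow_pickle=True).item()
f=lambda u,v,z:ray(c,190+u/5,140+v/5,z)
print("disc",f(335,345,48).round(1))
P=np.array([f(u,v,24)[:2] for u,v in((200,112),(555,152),(493,482),(157,433))])
e=np.diff(np.vstack([P,P[:1]]),axis=0);print(P.mean(0),np.degrees(np.arctan2(e[:,1],e[:,0])).round(1),np.linalg.norm(e,axis=1).round(1))
```

```text
disc [ 661.6 -157.6   48. ]
[ 661.71341847 -155.04222198] [ 84.1  -7.7 -98.4 171.5] [58.4 59.2 59.2 56.7]
```

```bash
python3 -m creep '{"travel":[[0.1,-0.2,-2],[0.1,-0.2,-5],[0.1,-0.2,-7],[0.1,-0.2,-7.9],[0.1,-0.2,-7.9],[0.1,-0.2,-7.9],[0.1,-0.2,-7.9],[0.1,-0.2,-7.9],[0.1,-0.2,-7.9],[0.1,-0.2,-7.9]],"delta_rot":[[0,0,0],[0,0,0],[0,0,0],[0,0,0],[0,0,0],[0,0,0],[0,0,0],[0,0,0],[0,0,0],[0,0,0]],"fingers":[1,1,1,0.6,0.3,0,-1,-1,-1,-1]}' 60
python3 -m creep '{"travel":[[0,0,0],[0,0,0]],"delta_rot":[[0,0,0],[0,0,0]],"fingers":[-1,-1]}'
```

```text
time_s: 14.85
eef_pos: [662.4, -158.2, 103.5]
tool_rot: [-0.004, 1.0, -0.0, 0.002]
force: [-0.1, 2.2, 5.2]
opening: 47.7
gripper_force: 62.9
time_s: 15.02
eef_pos: [662.4, -158.2, 103.5]
tool_rot: [-0.004, 1.0, -0.0, 0.002]
force: [-1.2, 2.8, 5.8]
opening: 47.8
gripper_force: 63.0
```

```bash
python3 -m creep '{"travel":[[0,0,2],[0,0,5],[-2.5,2,6],[-5,4,6],[-7.5,6,6],[-10,8,6],[-12.5,10,6],[-14.5,12,6],[-15.4,12.7,6],[-15.4,12.7,6]],"delta_rot":[[0,0,0],[0,0,0],[0,0,0],[0,0,0],[0,0,0],[0,0,0],[0,0,0],[0,0,0],[0,0,0],[0,0,0]],"fingers":[-1,-1,-1,-1,-1,-1,-1,-1,-1,-1]}'
python3 -m creep '{"travel":[[0,0,0],[0,0,0]],"delta_rot":[[0,0,0],[0,0,0]],"fingers":[-1,-1]}'
python3 look.py w9
```

```text
time_s: 15.85
eef_pos: [505.7, -30.0, 160.9]
tool_rot: [-0.005, 1.0, 0.001, -0.0]
force: [0.8, 0.6, -3.7]
opening: 47.9
gripper_force: 62.9
time_s: 16.02
eef_pos: [507.6, -31.6, 161.1]
tool_rot: [-0.004, 1.0, 0.0, -0.0]
force: [0.6, 0.3, -3.9]
opening: 48.2
gripper_force: 62.9
16.0667 [507.7 -31.8 161. ] [ 0.33 -0.18 -0.38 -0.   -1.37 -1.9 ] [-1.    -0.007  0.001]
```

View pics/w9.png

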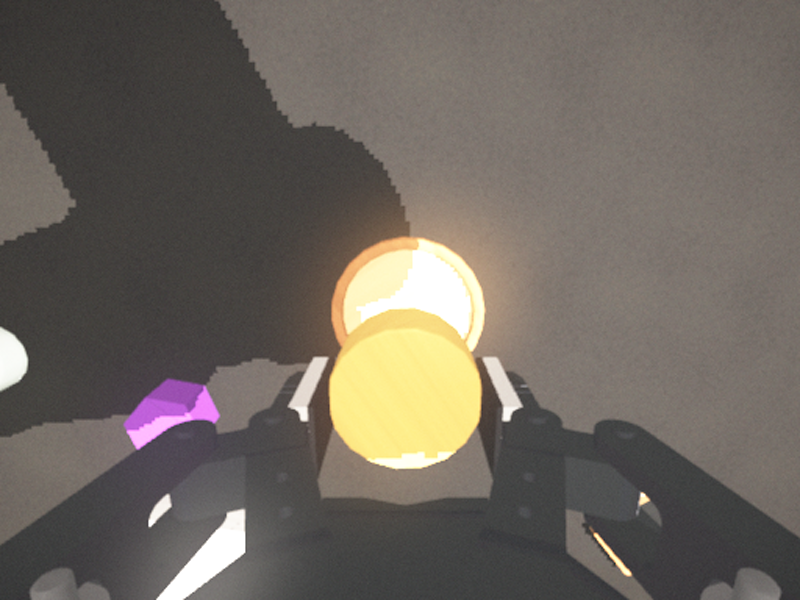

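The disc is held with its top centred near (405,397). The tray spans x 332 to 485 with its near edge at y=237.

Run:
```python
from h import *
c=np.load("w.npy",allow_pickle=True).item();S=1.5625
t=ray(c,408.5/S,237/S,8); print("near edge+41",t+[41,0,0], ray(c,332/S,311/S,8),ray(c,485/S,311/S,8))
b=ray(c,406/S,468/S,105); print("disc",b-[25,0,0],ray(c,329/S,396/S,105),ray(c,481/S,396/S,105))
```

```text
near edge+41 [508.58270278 -30.39817835   8.        ] [507.12577862 -70.61153001   8.        ] [506.4311533  10.6871112   8.       ]
disc [507.49811239 -31.39094592 105.        ] [506.1862373  -56.11845111 105.        ] [505.77786868  -7.80072578 105.        ]
```

```bash
python3 -m creep '{"travel":[[0.1,0.15,-2],[0.1,0.15,-4.5],[0.1,0.15,-6.3],[0.1,0.15,-7],[0.1,0.15,-7.3],[0.1,0.15,-7.5],[0.1,0.15,-7.6],[0.1,0.15,-7.7],[0.1,0.15,-7.7],[0.1,0.15,-7.7]],"delta_rot":[[0,0,0],[0,0,0],[0,0,0],[0,0,0],[0,0,0],[0,0,0],[0,0,0],[0,0,0],[0,0,0],[0,0,0]],"fingers":[-1,-1,-1,-1,-1,-1,-1,-1,-1,-1]}'
python3 -m creep '{"travel":[[0,0,-0.05],[0,0,-0.1],[0,0,-0.1]],"delta_rot":[[0,0,0],[0,0,0],[0,0,0]],"fingers":[-1,-1,-1]}'
```

```text
time_s: 16.9
eef_pos: [508.9, -29.8, 85.1]
tool_rot: [-0.004, 1.0, 0.0, 0.001]
force: [-0.1, -0.8, -3.6]
opening: 47.7
gripper_force: 63.0
time_s: 17.15
eef_pos: [508.6, -29.8, 83.5]
tool_rot: [-0.004, 1.0, 0.0, 0.0]
force: [0.5, 1.1, -3.0]
opening: 47.9
gripper_force: 63.1
```

```bash
python3 -m creep '{"travel":[[0,0,-0.05],[0,0,-0.1],[0,0,-0.1]],"delta_rot":[[0,0,0],[0,0,0],[0,0,0]],"fingers":[-1,-1,-1]}'
```

```text
time_s: 17.4
eef_pos: [508.8, -29.8, 83.5]
tool_rot: [-0.004, 1.0, -0.0, 0.0]
force: [-4.6, 1.0, 5.9]
opening: 47.8
gripper_force: 63.8
```

```bash
python3 -m creep '{"travel":[[0,0,0.1],[0,0,0.1],[0,0,0.1],[0,0,0.1],[0,0,3],[0,0,6],[0,0,9],[0,0,10],[0,0,10],[0,0,10]],"delta_rot":[[0,0,0],[0,0,0],[0,0,0],[0,0,0],[0,0,0],[0,0,0],[0,0,0],[0,0,0],[0,0,0],[0,0,0]],"fingers":[0.5,0.7,0.8,0.8,1,1,1,1,1,1]}'
python3 look.py w10
python3 - <<'E'
from h import *
c=np.load("w.npy",allow_pickle=True).item();px=c["pixels"]
h=cv2.cvtColor(px,cv2.COLOR_RGB2HSV)
for n,m in(("wood",wood(px)),("brass",(h[...,1]>130)&(h[...,0]>14)&(h[...,0]<30))):
    for k in blobs(m,800): print(n,cv2.boundingRect(k),np.round(cen(k)),ray(c,*cen(k),8 if n=="wood" else 28).round(1),cv2.contourArea(k))
E
python3 -m creep '{"travel":[[2.5,-2,0],[5,-4,0],[7.5,-6,0],[10,-8,0],[12.5,-10,0],[14.5,-12,0],[15.2,-12.5,0],[15.2,-12.5,0],[15.2,-12.5,0]],"delta_rot":[[0,0,-0.05],[0,0,-0.1],[0,0,-0.135],[0,0,-0.135],[0,0,-0.135],[0,0,-0.135],[0,0,-0.135],[0,0,-0.135],[0,0,-0.135]],"fingers":[1,1,1,1,1,1,1,1,1]}'
python3 look.py w11
python3 - <<'E'
from h import *
c=np.load("w.npy",allow_pickle=True).item();h=cv2.cvtColor(c["pixels"],cv2.COLOR_RGB2HSV)
g=(h[...,1]<50)&(h[...,2]>110);g[300:]=0
for k in blobs(g,800):
    r=cv2.minAreaRect(k);print("grey",cv2.boundingRect(k),cv2.approxPolyDP(k,4,True)[:,0].tolist())
a=np.hstack([cv2.resize(np.load("w.npy",allow_pickle=True).item()["pixels"][:,:,::-1],(400,300)),cv2.resize(cv2.imread("pics/w10.png"),(400,300))]);cv2.imwrite("pics/pair.png",a)
E
```

```text
time_s: 18.23
eef_pos: [508.6, -29.7, 182.4]
tool_rot: [-0.004, 1.0, 0.0, 0.0]
force: [-0.4, -0.5, -0.7]
opening: 85.5
gripper_force: 0.0
18.2833 [508.2 -29.8 181.3] [ 0.34 -0.19 -0.35 -0.   -1.41 -1.9 ] [-1.    -0.008  0.001]
wood (199, 130, 123, 129) [260. 193.] [509.2 -29.    8. ] 11214.5
time_s: 19.03
eef_pos: [659.9, -154.8, 180.1]
tool_rot: [0.064, 0.998, 0.0, -0.002]
force: [-0.0, 0.9, -0.1]
opening: 85.6
gripper_force: 0.0
19.0833 [ 659.8 -154.4  181. ] [ 0.06  0.26  0.11 -0.   -1.42 -1.76] [-0.992  0.127  0.002]
grey (223, 161, 78, 74) [[227, 161], [224, 231], [292, 234], [295, 191], [300, 187], [295, 185], [295, 165]]
grey (0, 48, 50, 101) [[0, 48], [0, 146], [49, 148], [41, 99], [28, 94], [8, 50]]
grey (52, 25, 80, 63) [[55, 35], [54, 60], [69, 77], [111, 87], [128, 78], [130, 58], [117, 42], [77, 25]]
```

View pics/pair.png

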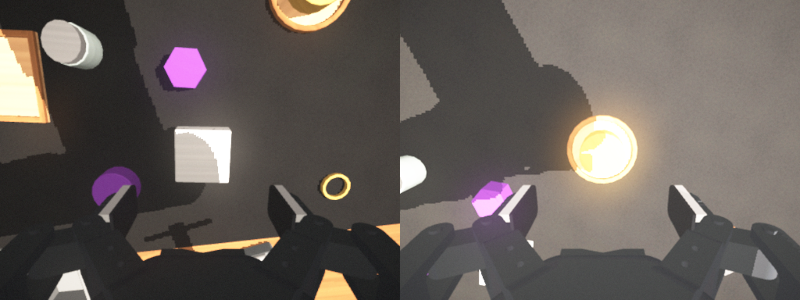

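On the left the block is square to the gripper, about centred at (203,155) in the half-size picture. On the right the disc is seated in its tray at (602,149). Next I compute the block centre.

Run:
```python
from h import *
c=np.load("w.npy",allow_pickle=True).item()
g=c["pixels"].sum(2)//3
print(g[150:245:2,250],g[200,216:306:2])
P=[ray(c,u,v,24)[:2] for u,v in((226,165),(295,165),(293,234),(225,232))]
print(np.mean(P,0),np.round(P,1))
```

```text
[ 90  90  90  90  92  88 170 195 252 255 255 246 203 202 200 200 201 201
 204 207 205 203 201 198 204 205 204 196 200 200 196 196 197 196 197 198
 199 192 192 196 192 191  58  56  55  55  53  57] [ 53  48  57  55 171 201 203 201 200 203 204 202 204 204 203 204 206 205
 206 207 207 205 207 206 206 207 209 209 209 254 255 255 255 255 255 255
 255 255 255 250 103  99 100  98  97]
[ 660.64660969 -154.68424496] [[ 627.5 -178.2]
 [ 634.7 -122.4]
 [ 694.9 -129.8]
 [ 685.5 -188.3]]
```

```bash
python3 -m creep '{"travel":[[0.1,0,-2],[0.1,0,-5],[0.1,0,-8],[0.1,0,-9.8],[0.1,0,-10.3],[0.1,0,-10.3],[0.1,0,-10.3],[0.1,0,-10.3],[0.1,0,-10.3],[0.1,0,-10.3]],"delta_rot":[[0,0,0],[0,0,0],[0,0,0],[0,0,0],[0,0,0],[0,0,0],[0,0,0],[0,0,0],[0,0,0],[0,0,0]],"fingers":[1,1,1,1,1,0.6,0.3,0,-1,-1]}' 90
python3 -m creep '{"travel":[[0,0,0],[0,0,0]],"delta_rot":[[0,0,0],[0,0,0]],"fingers":[-1,-1]}'
```

```text
time_s: 19.92
eef_pos: [662.5, -154.7, 82.6]
tool_rot: [0.063, 0.998, -0.0, 0.002]
force: [-2.4, 3.4, 5.4]
opening: 57.3
gripper_force: 99.0
time_s: 20.08
eef_pos: [662.5, -154.7, 82.6]
tool_rot: [0.063, 0.998, -0.0, 0.002]
force: [-2.9, 2.2, 6.7]
opening: 57.0
gripper_force: 99.0
```

```bash
python3 -m creep '{"travel":[[0,0,1],[0,0,3],[0,0,6],[-1,-2,7.5],[-3,-5,7.5],[-5,-9,7.5],[-7,-12.5,7.5],[-9,-16,7.5],[-10.5,-19,7.5],[-11.2,-20.5,7.5]],"delta_rot":[[0,0,0],[0,0,0],[0,0,0],[0,0,0],[0,0,-0.03],[0,0,-0.03],[0,0,-0.03],[0,0,-0.03],[0,0,-0.03],[0,0,-0.03]],"fingers":[-1,-1,-1,-1,-1,-1,-1,-1,-1,-1]}'
python3 -m creep '{"travel":[[0,0,0],[0,0,0]],"delta_rot":[[0,0,0],[0,0,0]],"fingers":[-1,-1]}'
python3 look.py w12
```

```text
time_s: 20.92
eef_pos: [546.5, -362.8, 153.6]
tool_rot: [0.08, 0.997, 0.0, -0.001]
force: [0.7, 0.8, -6.0]
opening: 57.6
gripper_force: 97.9
time_s: 21.08
eef_pos: [548.3, -360.5, 153.3]
tool_rot: [0.08, 0.997, 0.001, -0.001]
force: [-0.1, 0.7, -7.6]
opening: 57.2
gripper_force: 97.9
21.1333 [ 549.  -359.7  153.4] [-0.28  0.22  0.01 -0.   -1.36 -1.45] [-0.987  0.158  0.001]
```

View pics/w12.png

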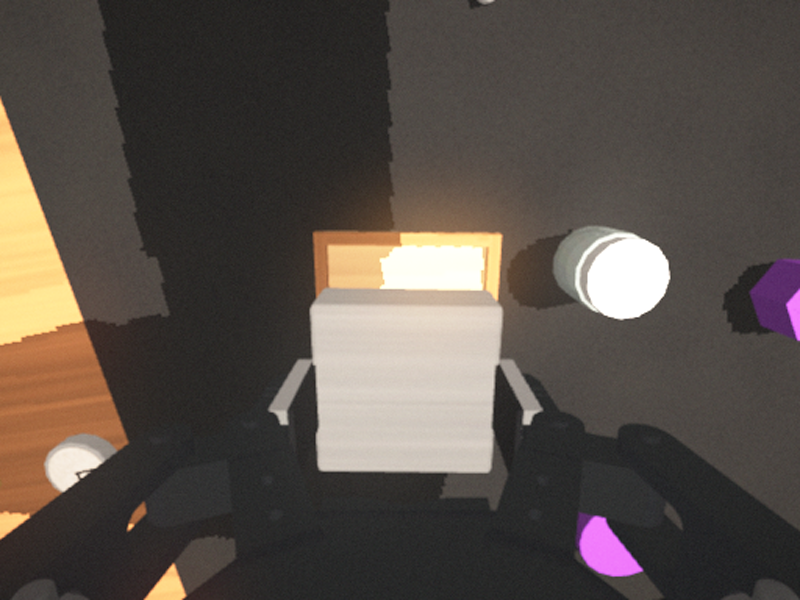

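The block is held level and square to the tray, with its top-face edges at rows about 306 and 471. The tray's near edge runs from (313,233) to (502,233), parallel to the block, and the jar at (620,275) is clear.

Run:
```python
from h import *
c=np.load("w.npy",allow_pickle=True).item();S=1.5625
d=np.array([.987,-.158,0])
a,b=ray(c,313/S,233/S,8),ray(c,502/S,233/S,8);print("tray",(a+b)/2+46*d,np.linalg.norm(b-a),b-a)
for z in(91,95):
  P=[ray(c,u/S,v/S,z) for u,v in((313,306),(501,306),(492,471),(318,471))];print("block",np.mean(P,0),np.linalg.norm(P[1]-P[0]),np.linalg.norm(P[2]-P[3]),np.linalg.norm(P[2]-P[1]))
```

```text
tray [ 551.51883544 -359.80918449    8.        ] 92.4328537655241 [14.62936492 91.26781545  0.        ]
block [ 548.95990811 -360.55233346   91.        ] 59.19278188665915 61.11551897058524 60.292709729162304
block [ 546.93387558 -360.25008058   95.        ] 57.411336063834035 59.27620710670949 58.47816085224882
```

```bash
python3 -m creep '{"travel":[[0.2,0,-2],[0.2,0,-4],[0.2,0,-5.3],[0.2,0,-5.8],[0.2,0,-6.1],[0.2,0,-6.3],[0.2,0,-6.4],[0.2,0,-6.5],[0.2,0,-6.5],[0.2,0,-6.5]],"delta_rot":[[0,0,0],[0,0,0],[0,0,0],[0,0,0],[0,0,0],[0,0,0],[0,0,0],[0,0,0],[0,0,0],[0,0,0]],"fingers":[-1,-1,-1,-1,-1,-1,-1,-1,-1,-1]}'
python3 -m creep '{"travel":[[0,0,-0.05],[0,0,-0.1],[0,0,-0.1]],"delta_rot":[[0,0,0],[0,0,0],[0,0,0]],"fingers":[-1,-1,-1]}'
```

```text
time_s: 21.97
eef_pos: [551.7, -360.0, 90.0]
tool_rot: [0.079, 0.997, -0.0, 0.0]
force: [-0.1, -0.4, -6.9]
opening: 57.2
gripper_force: 97.9
time_s: 22.22
eef_pos: [551.5, -359.9, 88.3]
tool_rot: [0.079, 0.997, 0.0, 0.0]
force: [-1.3, -0.6, -7.3]
opening: 57.1
gripper_force: 97.9
```

```bash
python3 -m creep '{"travel":[[0,0,-0.05],[0,0,-0.1],[0,0,-0.15],[0,0,-0.15]],"delta_rot":[[0,0,0],[0,0,0],[0,0,0],[0,0,0]],"fingers":[-1,-1,-1,-1]}'
python3 -m creep '{"travel":[[0,0,-0.05],[0,0,-0.1],[0,0,-0.1]],"delta_rot":[[0,0,0],[0,0,0],[0,0,0]],"fingers":[-1,-1,-1]}'
```

```text
time_s: 22.55
eef_pos: [551.5, -359.9, 86.8]
tool_rot: [0.079, 0.997, 0.0, -0.0]
force: [0.3, -0.7, -6.8]
opening: 57.2
gripper_force: 98.0
time_s: 22.8
eef_pos: [551.6, -359.9, 86.7]
tool_rot: [0.078, 0.997, -0.0, 0.0]
force: [-1.2, 1.7, -0.9]
opening: 57.2
gripper_force: 98.5
```

```bash
python3 -m creep '{"travel":[[0,0,-0.05],[0,0,-0.1],[0,0,-0.1]],"delta_rot":[[0,0,0],[0,0,0],[0,0,0]],"fingers":[-1,-1,-1]}'
python3 -m creep '{"travel":[[0,0,0.1],[0,0,0.1],[0,0,0.1],[0,0,0.1],[0,0,3],[0,0,6],[0,0,9],[0,0,12],[0,0,13],[0,0,13]],"delta_rot":[[0,0,0],[0,0,0],[0,0,0],[0,0,0],[0,0,0],[0,0,0],[0,0,0],[0,0,0],[0,0,0],[0,0,0]],"fingers":[0.6,0.8,0.9,0.9,0.9,0.9,0.9,0.9,0.9,0.9]}'
python3 -m creep '{"travel":[[0,0,0],[0,0,0]],"delta_rot":[[0,0,0],[0,0,0]],"fingers":[0.9,0.9]}'
python3 look.py w13
python3 - <<'E'
from h import *
c=np.load("w.npy",allow_pickle=True).item();px=c["pixels"];h=cv2.cvtColor(px,cv2.COLOR_RGB2HSV)
m=(h[...,1]<60)&(h[...,2]>110);m[300:]=0
for k in blobs(m,800): print("grey",cv2.boundingRect(k),cv2.minAreaRect(k),ray(c,*cen(k),28).round(1))
for k in blobs(wood(px)|m,2000): print("tray",cv2.boundingRect(k),cv2.minAreaRect(k),ray(c,*cen(k),8).round(1))
t=cams.capture("top");w=t["pixels"]
cv2.imwrite("pics/end.png",w[:,:,::-1]); S=1.5625
for n,u,v,z in(("jar",532,317,42),("bottle",272,317,58)):
    x,y=int(u/S),int(v/S);p=w[y-8:y+9,x-8:x+9].sum(2)//3;print(n,p[8],p[:,8])
E
```

```text
time_s: 23.05
eef_pos: [551.8, -360.1, 86.7]
tool_rot: [0.078, 0.997, -0.0, 0.0]
force: [-3.5, 3.6, 4.7]
opening: 56.9
gripper_force: 99.2
time_s: 23.88
eef_pos: [552.7, -360.7, 219.8]
tool_rot: [0.079, 0.997, -0.001, 0.004]
force: [0.0, -0.1, -0.0]
opening: 81.6
gripper_force: 0.0
time_s: 24.05
eef_pos: [551.2, -359.5, 213.1]
tool_rot: [0.079, 0.997, 0.001, -0.001]
force: [0.3, 0.8, 1.0]
opening: 81.2
gripper_force: 0.0
24.1 [ 551.1 -359.6  212.8] [-0.28  0.2   0.1  -0.   -1.47 -1.45] [-0.988  0.157  0.003]
grey (70, 245, 39, 36) ((89.43077087402344, 261.4461669921875), (35.433143615722656, 34.73149871826172), 37.87498474121094) [ 598.6 -540.7   28. ]
grey (220, 145, 79, 77) ((259.1265563964844, 183.53213500976562), (74.92716979980469, 78.23052215576172), 2.935673952102661) [ 544.8 -356.9   28. ]
grey (334, 136, 54, 46) ((360.2000427246094, 158.1000213623047), (53.218414306640625, 43.826927185058594), 26.56505012512207) [ 535.4 -263.4   28. ]
tray (211, 124, 112, 121) ((267.0592041015625, 183.74844360351562), (120.24784088134766, 110.09345245361328), 88.49256896972656) [ 548.8 -355.9    8. ]
tray (0, 0, 121, 327) ((60.0, 163.0), (326.0, 120.0), 90.0) [ 506.6 -571.8    8. ]
jar [144 143 143 143 142 142 140 141 139 139 138 137 136 136 135 133 132] [140 141 141 140 140 140 140 140 139 139 140 139 139 139 139 139 138]
bottle [ 53  53  57  62  63  58  51  53  74  92  92  99 103  80  46  33  33] [ 53  54  54  63  85  98  91  78  74  85 101 114 126 115  80  56  50]
```

```bash
python3 -c "
from cell import close_job
print(close_job())"
```

```text
the job is handed in; nothing more can be done
None
```

All four blocks are set down and released in their own trays, the oil bottle and screw jar were left standing, and the job was handed in at about 24 s; the stake, hex and disc were confirmed in pictures, while the bench block was checked only by numbers, and no verdict came back.

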